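# Lay up a pebble-mosaic border piece in its gluing jig

### The arm

A 6-joint arm with a two-finger parallel gripper is mounted at the origin on the work surface. World frame = base frame: x ahead of the robot, y to its left, z up, the work surface at z = 0. Lengths are in m, angles in rad, forces in N, time in s.
With the tool pointing down it reaches from about 0.375 to 0.925 m from the base axis. Payload 5.7 kg.
Tool frame: the origin (TCP) lies midway between the tips of the shut fingers; the grasp point (between the pads) lies 19 mm behind it; z points along the fingers, y is the line along which they close (so a half turn about z gives the same grasp; the last joint's range is limited). The gripper opens to 88 mm and grips with 3 to 60 N. Pads are 20 mm wide; open, the fingers measure 115 mm over their backs; the gripper's body (75 mm by 178 mm) begins 61 mm behind the grasp point.
Start: joints at [-1.299, 0.359, 1.51, -0, 1.272, -0.115], TCP at [0.226, -0.556, 0.223] pointing down, gripper open.
Joint ranges: [-2.97, 2.97], [-1.01, 2.36], [0.21, 2.38], [-0.96, 4.11], [0.2, 2.71], [-2.98, 2.98]. Speed limits (rad/s): [2.39, 2.39, 3.14, 3.14, 3.14, 3.14].

### API

Orientations are given as a rotation vector (axis times angle).
In Python, from rig import sensors, grab_frame, camera_params, job gives the robot as it stands.
- The arm moves only by the tool send_rows, never from a script. Its argument "deltas" is text: rows parted by semicolons, each of 6 numbers parted by spaces: the shift along the tool's x, y, z scaled (see below), then the turn, a rotation vector about the tool's x, y, z scaled (see below). A call has 1 to 12 rows; each row shifts and turns the commanded pose from where the row before left it, along the tool's axes as they then stand; what a row does not reach is not made up. The controller multiplies each number of a shift by 25 mm and each number of a turn by 0.15 rad. A row lasts 1/8 s, in which the tool goes at most 62.5 mm and 10.7 degrees, less where a joint would pass 70% of its speed; a pose out of reach is approached as far as the arm can. A call with a number of a shift or a turn outside -1 to 1 is refused whole. A call with a gripper value outside its range is refused whole. "fingers" is the opening, from 0 (shut) to 1 (fully open), set as the call begins (left out, the last holds). The fingers move at their own pace and stop on an object; "squeeze" is the grip in N (left out, the last holds). Time passes only in rows, so rows that do not move let the fingers close. It gives the time, the measured TCP pose, the force, the opening and the grip force at its end, in the units of the state.
- sensors.observe(): the state, without advancing time (a new reading comes with each control period).
- grab_frame(name): name is "side" or "top" or "wrist"; returns the picture (480x640x3 uint8, red, green, blue); there is no depth.
- camera_params(name): a dict with "fx", "fy", "cx", "cy" (pixels), "R" (3x3) and "t" (3): a world point X has camera coordinates R X + t. Camera axes: x right, y down, z forward; pixel columns grow to the right and rows downward; lengths in m; the calibration is good to about 2 mm. A picture is of the moment at which its call begins: read the wrist's pose just before it. camera_params takes no time and is no camera call; for the wrist camera it gives the pose at the moment of the call.
- job.hand_in(): hands the job in; it is judged then, once.
The state is a dict: "t": time; "joint_positions": joint angles; "qd": joint speeds; "effort": joint torques, N m; "tcp_pos": TCP position; "tool_rot": TCP orientation; "contact_force": force on the tool from outside, world axes, zero at the start; "wrist_torque": the same for the moment, N m; "opening": finger opening in m; "grasp_force": force on a finger pad.
Only numpy, scipy, OpenCV 4.12 (cv2) and the standard library are available. Lean on these libraries where they do the work, as an engineer would, in place of code of your own. Each camera call takes 0.05 s, during which the arm holds its last target. There are 200 camera calls.

### The job

Dry-fit the border piece in the blue gluing jig: lay the grey concrete backing tile fully home on the floor of the jig's pocket, then the orange spacer frame flat on the tile, then the dark pebble mosaic panel, pebbles up, flat on the spacer. Lower each part into place rather than dropping it, leave all three sitting level and square inside the pocket, and do not disturb the loose stone, the cup or the jar.

Things in the scene. Friction and masses are not known exactly. Their poses are not given: they have to be found in the camera images.
- jig: Gluing jig fixed to the table, place and yaw vary (x axis within 0.35 rad of world x): brown board 195 x 125 x 8 mm with two blue U-shaped ends forming a pocket open at the top. Origin: centre of the board's underside, at table height, on the pocket's centre line; x along the pocket, z up. Blue walls 12 mm thick, straight up to z = 56 mm; aluminium lips above flare out 4 mm up to z = 64 mm.
- jig_floor (a point): Centre of the pocket's floor, 8 mm above the jig's origin, same axes. Pocket 145 (x) x 61 (y) mm: 2.5 mm clearance on each side of a part. Each end has an end wall and two side walls 30 mm long; the middle 85 mm of both long sides is open down to the board, so fingers holding a part by its 56 mm width, closing along y, have room there.
- tile: Backing tile, goes in first: loose plain grey concrete slab, 140 (x) x 56 (y) x 22 (z) mm, about 0.36 kg, flat on the table, long axis within 0.35 rad of world x. Grip it across its 56 mm width. Origin: centre of its underside; z up. Seated, its origin is 8 mm above the jig's origin. Either end may point either way.
- spacer: Spacer, goes in second: loose rigid orange rectangular frame, 140 (x) x 56 (y) x 18 (z) mm, opening 100 x 32 mm, about 0.07 kg, flat on the table, long axis within 0.35 rad of world x. Grip it across its 56 mm outer width. Origin: centre of its underside; z up. Seated, its origin is 30 mm above the jig's origin. Either end may point either way.
- mosaic: Mosaic panel, goes in last: loose dark slate slab, 140 (x) x 56 (y) x 14 (z) mm, about 0.27 kg, 12 pale pebbles fixed on top (19.5 mm over all), flat on the table, pebbles up, long axis within 0.35 rad of world x. Grip the slab across its 56 mm width. Origin: centre of its underside; z up. Seated, its origin is 48 mm above the jig's origin. Either end may point either way.
- stone: Bystander: loose rounded grey river stone, 76 mm across, 36 mm high, beyond the work. Origin: centre of its underside.
- cup: Bystander: loose white cup, 76 mm across, 85 mm high, beyond the work. Origin: centre of its underside.
- jar: Bystander: loose amber jar with green cap, 68 mm across, 100 mm high, beyond the work. Origin: centre of its underside.
Mind the look-alikes: they are no part of the job. What is meant by the spacer is not green or pink, and is the larger of those in its own colour.

How it is judged:
By the outcome, as a careful person would: the job done as asked, in the order asked, and still so for the second after the job is handed in, with the robot touching nothing.
It also fails if it takes over 67 s, if anything falls off the work surface, if the arm or the gripper's body presses on something with over 40 N, if the wrist force passes 120 N, or if a joint passes its speed limit or range.

## Working session

There is one attempt and no reset: what is moved stays moved. The work goes in short steps, Python scripts to look and compute and a tool call to move; the robot and the scene stay as the last step left them, time stands still between calls to the robot, and variables do not carry over. Pictures are saved under pics/ and viewed, at most 12 in all, crops included, and the job is handed in when it is done.

Besides the shell and the picture viewer there is one more tool, called after "Emit:" as name(argument=value, ...) on one line, values as JSON. send_rows: Moves the arm, as the interface text tells. Shifts and turns lie within -1 to 1; 1 stands for 25 mm of shift or 0.15 rad of turn. Its arguments: {"type":"object","properties":{"deltas":{"type":"string"},"fingers":{"type":"number"},"squeeze":{"type":"number"}},"required":["deltas"]}

```bash
mkdir -p pics; ls; python3 - <<'E'
from rig import sensors, grab_frame, camera_params
import cv2,numpy as np
s=sensors.observe();print(s)
for n in("top","side"):
    f=grab_frame(n);cv2.imwrite(f"pics/{n}0.png",f[:,:,::-1]);p=camera_params(n);print(n,p)
E
```

```text
pics
{'t': 0.0, 'joint_positions': array([-1.29908879e+00,  3.59518439e-01,  1.51142476e+00, -2.92839595e-05,
        1.27250976e+00, -1.15106129e-01]), 'qd': array([ 0.00093256, -0.00117788, -0.00057964,  0.00055025,  0.00074611,
       -0.00069   ]), 'effort': array([-2.42322049e-04, -5.15378380e+01, -2.70730448e+01,  6.73859473e-02,
        3.49534128e-02, -1.46013517e-04]), 'tcp_pos': array([ 0.22613527, -0.55500328,  0.22180453]), 'tool_rot': array([-3.08119756e+00, -6.03481775e-01,  2.72234208e-04]), 'contact_force': array([-0.11967073,  0.18646605,  0.13995124]), 'wrist_torque': array([-0.05837673, -0.00670075,  0.01030616]), 'grasp_force': 0.0, 'opening': 0.08812250753801898}
top {'fx': 499.02438351941635, 'fy': 499.02438351941635, 'cx': 311.43052178773394, 'cy': 246.03558163683482, 'R': array([[-0.02395659, -0.99959176, -0.01556877],
       [-0.9901848 ,  0.02587036, -0.13734917],
       [ 0.13769587,  0.01212554, -0.99040033]]), 't': array([0.04285234, 0.56843444, 0.98552994])}
side {'fx': 500.5571820837257, 'fy': 500.5571820837257, 'cx': 317.9170612244331, 'cy': 246.50320114384067, 'R': array([[-0.99030749, -0.13837703, -0.01195274],
       [-0.05686002,  0.48242594, -0.87408932],
       [ 0.1267202 , -0.86493757, -0.48561815]]), 't': array([0.58083767, 0.05441096, 0.94942474])}
```

View pics/top0.png

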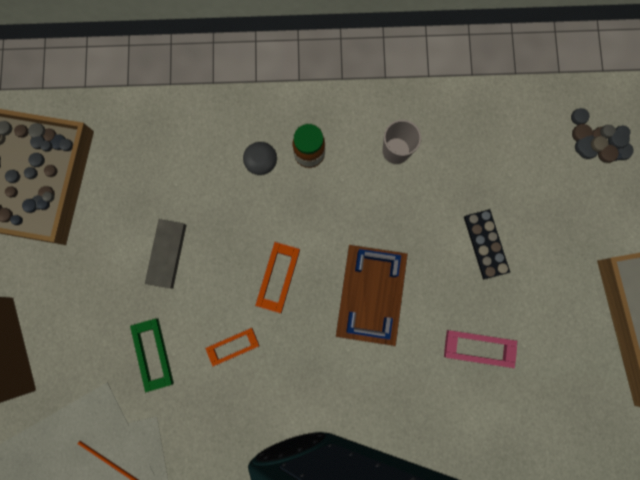

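View pics/side0.png

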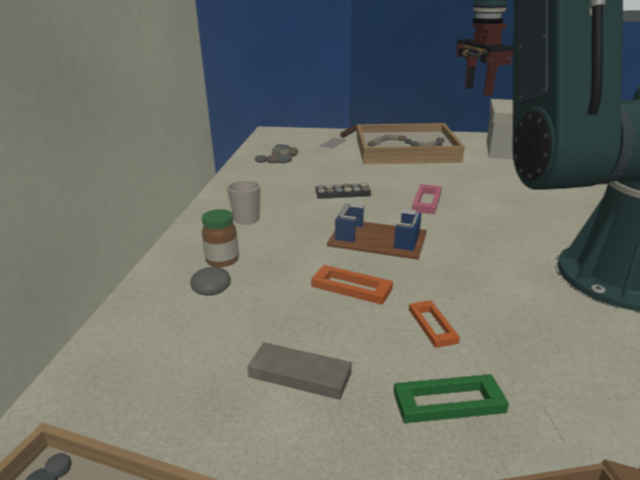

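The top view shows these pixels:
- **Tile:** grey slab at (166,254).
- **Spacer:** large orange frame at (278,277). Its look-alikes are the small orange frame (233,347), green (151,355) and pink (481,349).
- **Mosaic:** (487,244). The pebble heap at (602,140) and the pebble tray at (35,170) are not it.
- **Jig:** (372,296).
- **Bystanders:** stone (260,158), jar (309,145) and cup (400,142).

The side view agrees: tile (300,369), large orange (351,284), small orange (433,322), mosaic (343,191), jig (377,236).

My choices are the large orange frame, the grey slab and the dark panel with pebbles.

```bash
cat > h.py <<'E'
import numpy as np, cv2
from scipy.spatial.transform import Rotation as Ro
from rig import sensors, grab_frame, camera_params
def ray(p,uv):
    d=np.array([(uv[0]-p['cx'])/p['fx'],(uv[1]-p['cy'])/p['fy'],1.])
    R=np.array(p['R']);return -R.T@p['t'], R.T@d
def plane(p,uv,z):
    o,d=ray(p,uv);return o+d*(z-o[2])/d[2]
def tri(views):  # list of (params,uv): least-squares meeting point, residual
    A=np.zeros((3,3));b=np.zeros(3)
    for p,uv in views:
        o,d=ray(p,uv);d=d/np.linalg.norm(d);M=np.eye(3)-np.outer(d,d);A+=M;b+=M@o
    X=np.linalg.solve(A,b)
    r=max(np.linalg.norm(np.cross(X-ray(p,uv)[0],ray(p,uv)[1]/np.linalg.norm(ray(p,uv)[1]))) for p,uv in views)
    return X,r
def proj(p,X):
    c=np.array(p['R'])@np.asarray(X)+p['t'];return np.array([p['fx']*c[0]/c[2]+p['cx'],p['fy']*c[1]/c[2]+p['cy']])
def tcp():
    s=sensors.observe();return s['tcp_pos'],Ro.from_rotvec(s['tool_rot']),s
def delta(X,yaw):
    """pose error to tool-down TCP at X with tool y at world angle yaw, in tool axes/units (25mm,0.15rad)"""
    t,R,_=tcp();best=None
    for k in(0,np.pi):
        y=np.array([np.cos(yaw+k),np.sin(yaw+k),0]);z=np.array([0,0,-1.]);T=Ro.from_matrix(np.c_[np.cross(y,z),y,z])
        r=(R.inv()*T).as_rotvec()
        if best is None or np.linalg.norm(r)<np.linalg.norm(best):best=r
    return R.inv().apply(np.asarray(X)-t)/.025,best/.15
E
python3 - <<'E'
from h import *
pt,ps=camera_params('top'),camera_params('side')
P={'tile':((166,254),(300,369)),'spacer':((278,277),(351,284)),'mosaic':((487,244),(343,191)),'jigboard':((372,296),(377,236)),'stone':((260,158),(210,280)),'small':((233,347),(433,322)),'jar':((309,140),(217,218)),'cup':((401,140),(244,186))}
for k,(a,b) in P.items():
    X,r=tri([(pt,a),(ps,b)]);print(k,X.round(3),round(r,4))
f=cv2.imread('pics/top0.png')
for n,(x,y,w,h) in {'tile':(140,210,55,90),'spacer':(250,235,55,85),'mosaic':(455,200,65,85),'jig':(330,238,85,115)}.items():pass
# axis directions
hsv=cv2.cvtColor(f,cv2.COLOR_BGR2HSV)
m=cv2.inRange(hsv,(5,150,120),(18,255,255))
for c in cv2.findContours(m,0,2)[0]:
    if cv2.contourArea(c)>300: print('orange',cv2.minAreaRect(c))
w=camera_params('wrist');t,R,_=tcp()
print('cam in tool',R.inv().apply(-np.array(w['R']).T@w['t']-t), (R.inv().as_matrix()@np.array(w['R']).T).round(3),w['fx'],w['cx'],w['cy'])
E
```

```text
tile [0.565 0.338 0.009] 0.0004
spacer [0.51  0.101 0.006] 0.0003
mosaic [ 0.568 -0.343  0.003] 0.0006
jigboard [ 0.468 -0.095  0.005] 0.0023
stone [0.768 0.135 0.016] 0.0005
small [0.368 0.197 0.005] 0.0002
jar [0.779 0.028 0.09 ] 0.0017
cup [ 0.777 -0.158  0.082] 0.0016
orange ((231.50267028808594, 346.77880859375), (19.844030380249023, 50.81829071044922), 66.25050354003906)
orange ((277.0458679199219, 277.0137634277344), (26.34022331237793, 66.85628509521484), 16.699243545532227)
cam in tool [ 0.08074897 -0.00074522 -0.16233289] [[-0.001 -0.956 -0.293]
 [ 1.    -0.001  0.   ]
 [-0.001 -0.293  0.956]] 372.736652119563 322.51502023136624 231.75470710795327
```

```bash
python3 - <<'E'
from h import *
print(*[x.round(2) for x in delta([.53,-.22,.222],np.pi/2)])
E
```

```text
[ 1.631e+01 -7.830e+00  1.000e-02] [-0.01  0.    2.58]
```

Emit:
send_rows(deltas="0 0 0 0 0 0.86;0 0 0 0 0 0.86;0 0 0 0 0 0.86;0.9 -1 0 0 0 0;0.9 -1 0 0 0 0;0.9 -1 0 0 0 0;0.9 -1 0 0 0 0;0.9 -1 0 0 0 0;0.9 -1 0 0 0 0;0.9 -1 0 0 0 0;0.9 -1 0 0 0 0;0.9 -1 0 0 0 0", fingers=1)

```text
t: 1.6
tcp_pos: [0.4293, -0.3296, 0.2223]
tool_rot: [-3.141, 0.0, 0.001]
contact_force: [-0.2, 0.4, -0.4]
opening: 0.0876
grasp_force: 0.0
```

Emit:
send_rows(deltas="0.9 -1 0 0 0 0;0.9 -1 0 0 0 0;0.9 -1 0 0 0 0;0.9 -1 0 0 0 0;0.4 -0.4 0 0 0 0;0 0 0 0 0 0")

```text
t: 2.35
tcp_pos: [0.529, -0.2204, 0.2223]
tool_rot: [-3.142, -0.002, 0.001]
contact_force: [1.0, -0.0, 0.7]
opening: 0.0879
grasp_force: 0.0
```

```bash
cat > snap.py <<'E'
import sys,pickle
from h import *
n=sys.argv[1]
t,R,s=tcp();print(s['t'],t.round(4),R.as_matrix().round(3).tolist(),np.abs(s['qd']).max().round(4))
p=camera_params('wrist');f=grab_frame('wrist')[:,:,::-1]
cv2.imwrite(f'pics/{n}.png',f);pickle.dump(p,open(f'pics/{n}.pkl','wb'))
E
python3 snap.py w1
```

```text
2.35 [ 0.529  -0.2204  0.2223] [[1.0, 0.001, -0.001], [0.001, -1.0, 0.0], [-0.001, -0.0, -1.0]] 0.0255
```

Emit:
send_rows(deltas="0 -1 0 0 0 0;0 -1 0 0 0 0;0 -1 0 0 0 0;0 -1 0 0 0 0;0 -1 0 0 0 0;0 -1 0 0 0 0;0 -1 0 0 0 0;0 -1 0 0 0 0;0 -0.8 0 0 0 0;0 0 0 0 0 0")

```text
t: 3.65
tcp_pos: [0.5284, -0.001, 0.2227]
tool_rot: [3.141, 0.001, -0.001]
contact_force: [0.3, 0.0, 0.6]
opening: 0.0881
grasp_force: 0.0
```

```bash
python3 snap.py w2
```

```text
3.65 [ 0.5284 -0.001   0.2227] [[1.0, 0.0, -0.0], [0.0, -1.0, -0.0], [-0.0, 0.0, -1.0]] 0.0232
```

Emit:
send_rows(deltas="0 -1 0 0 0 0;0 -1 0 0 0 0;0 -1 0 0 0 0;0 -1 0 0 0 0;0 -1 0 0 0 0;0 -1 0 0 0 0;0 -1 0 0 0 0;0 -1 0 0 0 0;0 -0.8 0 0 0 0;0 0 0 0 0 0")

```text
t: 4.95
tcp_pos: [0.5293, 0.2194, 0.2226]
tool_rot: [3.141, 0.001, 0.0]
contact_force: [-0.2, -0.3, -0.6]
opening: 0.0875
grasp_force: 0.0
```

```bash
python3 snap.py w3; python3 -c "
import cv2,numpy as np
a=[cv2.imread(f'pics/w{i}.png') for i in(1,2,3)]
im=np.vstack([np.hstack(a[:2]),np.hstack([a[2],a[2]*0])]);cv2.imwrite('pics/m.png',cv2.resize(im,(800,600),interpolation=cv2.INTER_AREA))"
```

```text
4.95 [0.5293 0.2194 0.2226] [[1.0, 0.001, 0.0], [0.001, -1.0, -0.0], [0.0, 0.0, -1.0]] 0.0179
```

View pics/m.png

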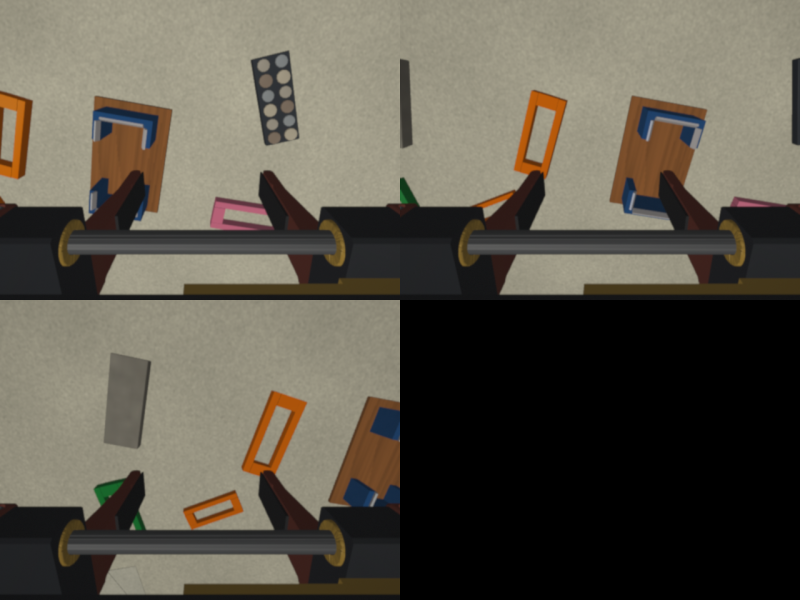

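Three wrist views at 0.25 scale. In w3 the tile is at (127,400), the large orange frame at (274,433) and the small orange frame at (213,510). In w1 the mosaic is at (275,97), and in w2 the jig is at (660,155). I'll move closer to the tile for a second, clear view.

Emit:
send_rows(deltas="-0.2 -0.95 0.4 0 0 0;-0.2 -0.95 0.4 0 0 0;-0.2 -0.95 0.4 0 0 0;-0.2 -0.95 0.4 0 0 0;-0.2 -0.95 0.4 0 0 0;-0.2 -0.9 0.5 0 0 0;0 0 0 0 0 0")

```text
t: 5.88
tcp_pos: [0.4982, 0.3609, 0.1589]
tool_rot: [3.141, 0.002, -0.003]
contact_force: [-0.5, -1.0, 0.6]
opening: 0.0879
grasp_force: 0.0
```

```bash
python3 snap.py w4; python3 - <<'E'
from h import *
import pickle
X=[.565,.338,.022]
out=[]
for n in('w3','w4'):
    f=cv2.imread(f'pics/{n}.png');p=pickle.load(open(f'pics/{n}.pkl','rb'));c=proj(p,X);print(n,c)
    x,y=int(c[0]),int(c[1]);x0=min(max(x-130,0),380);y0=min(max(y-130,0),220);out.append(cv2.resize(f[y0:y0+260,x0:x0+260],(400,400)));print(x0,y0)
cv2.imwrite('pics/c1.png',np.hstack(out))
E
```

```text
5.875 [0.4982 0.3609 0.1589] [[1.0, 0.001, -0.002], [0.001, -1.0, -0.001], [-0.002, 0.001, -1.0]] 0.0225
w3 [200.42114651 166.20337257]
70 36
w4 [352.56984161 135.69647526]
222 5
```

View pics/c1.png

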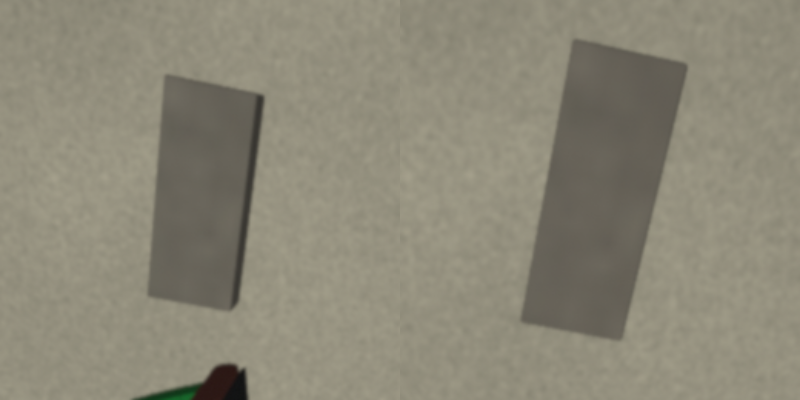

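The close crops show one clean grey slab, with its top face lighter than its dark side strip. It is clearly the tile.

```bash
cat >> h.py <<'E'
import pickle
def load(n): return cv2.imread(f'pics/{n}.png'),pickle.load(open(f'pics/{n}.pkl','rb'))
def blob(mask,p,X):
    """contour (pixels) of the mask's blob nearest the projection of X"""
    c=proj(p,X);cs=[q for q in cv2.findContours(mask,cv2.RETR_EXTERNAL,cv2.CHAIN_APPROX_NONE)[0] if cv2.contourArea(q)>1500]
    return max(cs,key=lambda q:cv2.pointPolygonTest(q,(float(c[0]),float(c[1])),True))[:,0,:].astype(float)
def rect(p,c,z):
    """contour cast on plane z -> centre, (length,width), yaw of the long axis, 4 corners (sorted by x then y)"""
    w=np.array([plane(p,q,z)[:2] for q in c])*1000
    r=cv2.minAreaRect(w.astype(np.float32));b=cv2.boxPoints(r)
    e=[b[1]-b[0],b[2]-b[1]];e.sort(key=np.linalg.norm);L=e[1]
    yaw=np.arctan2(L[1],L[0]);yaw=(yaw+np.pi/2)%np.pi-np.pi/2
    u=np.array([np.cos(yaw),np.sin(yaw)]);v=np.array([-u[1],u[0]]);d=b-r[0]
    k=np.lexsort((np.sign(d@v),np.sign(d@u)))
    return np.array(r[0])/1000,(np.linalg.norm(L),np.linalg.norm(e[0])),yaw,b[k]/1000
def two(n1,n2,mask,X,z):
    """measure in two pictures, triangulate the four corners, print centre/size/yaw/height"""
    C=[]
    for n in(n1,n2):
        f,p=load(n);c=blob(mask(f),p,X);r=rect(p,c,z);C.append((p,[proj(p,[*q,z]) for q in r[3]]))
        print(n,'c',r[0].round(4),'size',np.round(r[1],1),'yaw',round(r[2],4))
    Q=[tri([(C[0][0],C[0][1][i]),(C[1][0],C[1][1][i])]) for i in range(4)]
    P=np.array([q[0] for q in Q]);print('tri centre',P.mean(0).round(4),'z',P[:,2].round(4),'res',max(q[1] for q in Q).round(4))
E
python3 - <<'E'
from h import *
def mk(f):
    g=cv2.GaussianBlur(cv2.cvtColor(f,cv2.COLOR_BGR2GRAY),(3,3),0);return cv2.inRange(g,80,121)
f,p=load('w4');g=cv2.cvtColor(f,6);c=proj(p,[.565,.338,.022]).astype(int);print(g[c[1],c[0]-120:c[0]+120:10])
f,p=load('w3');g=cv2.cvtColor(f,6);c=proj(p,[.565,.338,.022]).astype(int);print(g[c[1],c[0]-60:c[0]+60:4])
two('w3','w4',mk,[.565,.338,.022],.022)
E
```

```text
[149 151 149 148 148 144 143 144 144  99  98  99  99  98  98  99 146 144
 143 144 143 141 143 140]
[145 146 146 144 144 144 145 147 102 101 100  99 101 101 101 102 101  99
 100 101 101 101  81  75 150 148 149 149 148 144]
w3 c [0.5653 0.3366] size [140.1  60.3] yaw -0.1958
w4 c [0.5653 0.3392] size [140.4  56.5] yaw -0.1963
tri centre [0.5646 0.3384 0.0158] z [0.0107 0.0197 0.0124 0.0202] res 0.0008
```

```bash
cat >> h.py <<'E'
def mtile(f):
    g=cv2.GaussianBlur(cv2.cvtColor(f,cv2.COLOR_BGR2GRAY),(3,3),0)
    return cv2.morphologyEx(cv2.inRange(g,89,121),cv2.MORPH_OPEN,np.ones((5,5)))
E
python3 - <<'E'
from h import *
two('w3','w4',mtile,[.565,.338,.022],.022)
X=[.5653,.3392];yaw=-.1963
print(*[np.round(v,2) for v in delta([*X,.13],yaw+np.pi/2)],*[np.round(v,2) for v in delta([*X,.004],yaw+np.pi/2)])
E
```

```text
w3 c [0.5659 0.3397] size [140.   54.6] yaw -0.1905
w4 c [0.5653 0.3392] size [140.4  56.5] yaw -0.1952
tri centre [0.5656 0.3395 0.0228] z [0.0244 0.0198 0.0254 0.0217] res 0.0006
[2.67 0.84 1.18] [0.01 0.01 1.31] [2.67 0.84 6.22] [0.01 0.01 1.31]
```

Emit:
send_rows(deltas="0.89 0.28 0.4 0 0 0;0.89 0.28 0.4 0 0 0;0.89 0.28 0.4 0 0 0;0 0 0.8 0 0 0.655;0 0 0.8 0 0 0.655;0 0 0.8 0 0 0;0 0 0.8 0 0 0;0 0 0.8 0 0 0;0 0 0.5 0 0 0;0 0 0.44 0 0 0;0 0 0 0 0 0")

```text
t: 7.3
tcp_pos: [0.5653, 0.3394, 0.0059]
tool_rot: [3.126, -0.308, -0.002]
contact_force: [-0.5, -0.0, -0.2]
opening: 0.0878
grasp_force: 0.0
```

Emit:
send_rows(deltas="0 0 0 0 0 0;0 0 0 0 0 0;0 0 0 0 0 0;0 0 0 0 0 0;0 0 0 0 0 0;0 0 0 0 0 0", fingers=0, squeeze=30)

```text
t: 8.05
tcp_pos: [0.5659, 0.3394, 0.0071]
tool_rot: [3.126, -0.308, 0.0]
contact_force: [-1.1, -0.8, 5.8]
opening: 0.056
grasp_force: 30.0
```

```bash
cat >> h.py <<'E'
def mboard(f):
    h=cv2.cvtColor(f,cv2.COLOR_BGR2HSV);return cv2.morphologyEx(cv2.inRange(h,(5,90,60),(15,200,255)),cv2.MORPH_OPEN,np.ones((5,5)))
E
python3 - <<'E'
from h import *
f,p=load('w2');h=cv2.cvtColor(f,40)
for q in((1046-640+14,250),(1090-640,290),(250,80+0)): print(q,h[q[1],q[0]])
X=[.468,-.095,.008]
print('proj',proj(p,X))
for n in('w1','w2'):
    f,p=load(n);m=mboard(f);c=proj(p,X).astype(int)
    d=f.copy();d[m>0]=(255,0,255)
    x0=min(max(c[0]-140,0),360);cv2.imwrite(f'pics/d{n}.png',d[100:380,x0:x0+280]);print(x0)
    cs=max(cv2.findContours(m,0,1)[0],key=cv2.contourArea);hu=cv2.convexHull(cs)[:,0,:].astype(float)
    r=rect(p,hu,.008);print(n,r[0].round(4),np.round(r[1],1),round(r[2],4),r[3].round(4).tolist())
cv2.imwrite('pics/d.png',np.hstack([cv2.resize(cv2.imread(f'pics/dw{i}.png'),(400,400)) for i in(1,2)]))
E
```

```text
(420, 250) [ 13 165 116]
(450, 290) [ 13 165 113]
(250, 80) [ 24  38 159]
proj [410.30418791 254.29493849]
66
w1 [ 0.4693 -0.0933] [194.3 124.2] -0.1781 [[0.3626999855041504, -0.1371999979019165], [0.3847000002861023, -0.014999999664723873], [0.5540000200271606, -0.17159999907016754], [0.5759000182151794, -0.049400001764297485]]
270
w2 [ 0.4691 -0.0925] [193.7 124.6] -0.1776 [[0.3628000020980835, -0.13670000433921814], [0.384799987077713, -0.014000000432133675], [0.5533999800682068, -0.17090000212192535], [0.5753999948501587, -0.04820000007748604]]
```

View pics/d.png

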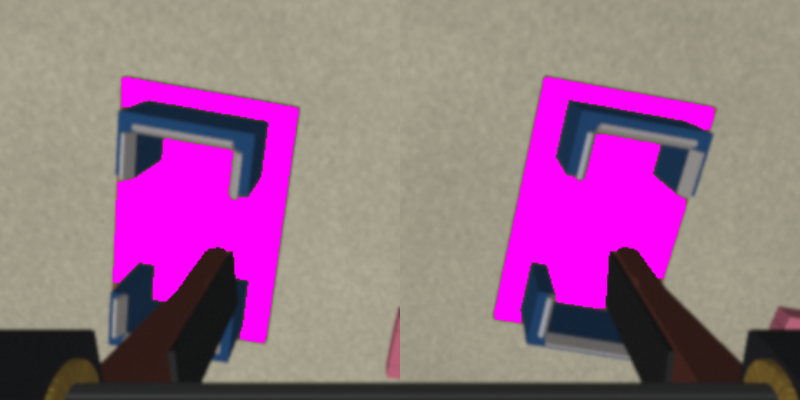

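The mask overlays show the board cleanly outlined in both views, with the far U at (190,140)/(635,145) and the near U partly behind a finger. The jig centre comes out at about (0.469,-0.093) with yaw -0.178.

```bash
python3 - <<'E'
from h import *
C=[]
for n in('w1','w2'):
    f,p=load(n);m=mboard(f);cs=max(cv2.findContours(m,0,1)[0],key=cv2.contourArea)
    r=rect(p,cv2.convexHull(cs)[:,0,:].astype(float),.008);C.append([(p,proj(p,[*q,.008])) for q in r[3]])
P=np.array([tri([C[0][i],C[1][i]])[0] for i in range(4)]);print(P.round(4).tolist(),P.mean(0))
J=[.4691,-.0929];print(*[np.round(v,2) for v in delta([*J,.11],-.178+np.pi/2)])
E
```

```text
[[0.3622, -0.137, 0.0071], [0.3837, -0.0141, 0.0062], [0.5535, -0.1715, 0.0067], [0.5755, -0.0485, 0.0059]] [ 0.46871404 -0.0927687   0.0064788 ]
[-0.42 17.72 -4.11] [-0.   -0.   -0.12]
```

Emit:
send_rows(deltas="0 0 -0.4 0 0 0;0 0 -0.9 0 0 0;0 0 -0.9 0 0 0;0 0 -0.9 0 0 0;0 0 -1 0 0 0;0 0 0 0 0 0")

```text
t: 8.8
tcp_pos: [0.567, 0.3404, 0.111]
tool_rot: [-3.124, 0.308, -0.005]
contact_force: [-0.0, -0.3, -4.4]
opening: 0.056
grasp_force: 30.0
```

Emit:
send_rows(deltas="0 0.5 0 0 0 0;0 1 0 0 0 0;0 1 0 0 0 0;0 1 0 0 0 0;0 1 0 0 0 0;0 1 0 0 0 0;0 1 0 0 0 0;0 1 0 0 0 0;0 1 0 0 0 0;0 1 0 0 0 0;0 1 0 0 0 0;0 1 0 0 0 0")

```text
t: 10.3
tcp_pos: [0.5091, 0.056, 0.1094]
tool_rot: [-3.126, 0.309, -0.001]
contact_force: [0.3, 0.1, -4.1]
opening: 0.0555
grasp_force: 30.0
```

Emit:
send_rows(deltas="-0.1 1 0 0 0 0;-0.1 1 0 0 0 0;-0.1 1 0 0 0 0;-0.1 1 0 0 0 0;0 1 0 0 0 0;0 0.8 0 0 0 0;0 0.4 0 0 0 -0.12;0 0 0 0 0 0;0 0 0 0 0 0")

```text
t: 11.42
tcp_pos: [0.4692, -0.0925, 0.1093]
tool_rot: [-3.129, 0.282, -0.0]
contact_force: [-0.8, 0.5, -3.5]
opening: 0.0557
grasp_force: 30.0
```

```bash
python3 snap.py w5; python3 - <<'E'
from h import *
print(*[np.round(v,3) for v in delta([.4691,-.0929,.11],-.178+np.pi/2)])
E
```

```text
11.425 [ 0.4692 -0.0925  0.1093] [[0.984, -0.179, 0.0], [-0.179, -0.984, 0.0], [0.0, -0.0, -1.0]] 0.0129
[-0.004  0.026 -0.03 ] [-0.002 -0.001 -0.007]
```

View pics/w5.png

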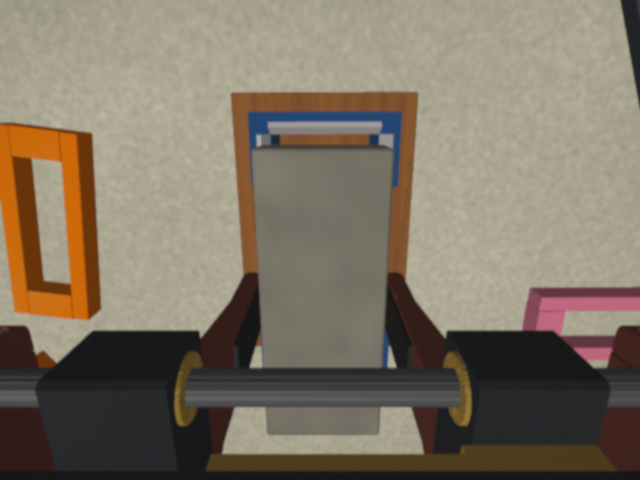

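The view down the jig shows the tile's far edge at v≈148, u 253–392. The board's far edge is at v≈93, u 232–417, and the blue wall's top edge at v≈112, u 249–401. It looks almost centred, so I'll compute the offsets.

```bash
python3 - <<'E'
from h import *
f,p=load('w5');t,R,_=tcp()
h=cv2.cvtColor(f,40).astype(int);g=cv2.cvtColor(f,6).astype(int)
def tl(u,v,z): return (R.inv().apply(plane(p,(u,v),z)-t)*1000).round(1)[:2]
def edges(v,u0,u1,ch): 
    d=np.abs(np.diff(cv2.GaussianBlur(f,(3,3),0)[v-2:v+3].astype(float).mean(0).sum(1)));return [(int(i),int(d[i])) for i in range(u0,u1) if d[i]>18 and d[i]>=d[i-1] and d[i]>=d[i+1]]
for v in(100,118,160,175,200): print(v,edges(v,215,435,0))
for u in(260,325,390,425,240):
    d=np.abs(np.diff(cv2.GaussianBlur(f,(3,3),0)[:,u-2:u+3].astype(float).mean(1).sum(1)));print('u',u,[(i,int(d[i])) for i in range(80,170) if d[i]>18 and d[i]>=d[i-1] and d[i]>=d[i+1]])
E
```

```text
100 [(230, 73), (417, 73)]
118 [(232, 66), (248, 21), (416, 75)]
160 [(235, 64), (251, 32), (391, 25), (413, 76)]
175 [(236, 67), (252, 35), (391, 26), (412, 79)]
200 [(237, 67), (253, 23), (389, 24), (410, 79)]
u 260 [(92, 68), (134, 62), (145, 71), (149, 31)]
u 325 [(91, 67), (120, 67), (126, 23), (134, 36), (144, 25), (148, 34)]
u 390 [(91, 65), (133, 62), (146, 50)]
u 425 []
u 240 [(91, 68)]
```

```bash
python3 - <<'E'
from h import *
f,p=load('w5');t,R,_=tcp()
def tl(u,v,z): return (R.inv().apply(plane(p,(u,v),z)-t)*1000)[:2]
b=cv2.GaussianBlur(f,(3,3),0).astype(float)
def sub(l,i): # subpixel peak of gradient
    d=l;a=(d[i-1]-d[i+1])/(2*(d[i-1]-2*d[i]+d[i+1])+1e-9);return i+.5+a
for v in(195,205,215,225,235,245):
    r=b[v-2:v+3].mean(0);d=np.linalg.norm(np.diff(r,axis=0),axis=1)
    def pk(a,c): i=a+int(np.argmax(d[a:c]));return sub(d,i)
    BL,BR=pk(228,246),pk(402,420);TL,TR=pk(247,264),pk(380,398)
    print(v,np.round([BL,TL,TR,BR],1),'board y',tl(BL,v,.0075)[1].round(1),tl(BR,v,.0075)[1].round(1),'tile y',tl(TL,v,.1243)[1].round(1),tl(TR,v,.1243)[1].round(1))
print('board far x',tl(325,91.5,.0075),'blue end? tile top far x',tl(325,148.5,.1243),'tile bottom far',tl(325,144.5,.1022))
for v in(134,120): print('lip',v,tl(325,v+.5,.064))
E
```

```text
195 [237.5 253.4 391.2 410.9] board y -61.5 63.2 tile y -28.1 27.2
205 [238.2 254.  390.2 410.2] board y -61.6 63.2 tile y -28.1 27.0
215 [239.  254.4 390.3 409.4] board y -61.5 63.1 tile y -28.2 27.3
225 [239.7 255.1 389.3 408.8] board y -61.4 63.1 tile y -28.1 27.1
235 [240.4 255.4 389.2 408.2] board y -61.4 63.2 tile y -28.2 27.3
245 [241.1 256.2 388.3 407.4] board y -61.4 63.1 tile y -28.1 27.1
board far x [96.96718569  1.3609835 ] blue end? tile top far x [68.91052072  0.62922044] tile bottom far [68.9403656   0.77084656]
lip 134 [71.64580123  1.01405586]
lip 120 [78.88284514  1.0097133 ]
```

Emit:
send_rows(deltas="0.02 0.054 0.4 0 0 0;0 0 0.6 0 0 0;0 0 0.4 0 0 0;0 0 0.4 0 0 0;0 0 0.4 0 0 0;0 0 0.4 0 0 0;0 0 0.4 0 0 0;0 0 0.4 0 0 0;0 0 0 0 0 0")

```text
t: 12.6
tcp_pos: [0.469, -0.0937, 0.0233]
tool_rot: [-3.129, 0.28, 0.003]
contact_force: [-0.5, -0.5, -3.9]
opening: 0.0554
grasp_force: 30.0
```

Emit:
send_rows(deltas="0 0 0.14 0 0 0;0 0 0.1 0 0 0;0 0 0.06 0 0 0;0 0 0.03 0 0 0;0 0 0 0 0 0")

```text
t: 13.22
tcp_pos: [0.4698, -0.0939, 0.016]
tool_rot: [-3.129, 0.28, -0.0]
contact_force: [-0.6, 0.7, -4.6]
opening: 0.056
grasp_force: 30.0
```

Emit:
send_rows(deltas="0 0 0.03 0 0 0;0 0 0.03 0 0 0;0 0 0 0 0 0")

```text
t: 13.6
tcp_pos: [0.4698, -0.0939, 0.0151]
tool_rot: [3.129, -0.28, 0.001]
contact_force: [-2.8, 1.1, 5.2]
opening: 0.056
grasp_force: 30.0
```

Emit:
send_rows(deltas="0 0 0 0 0 0;0 0 0 0 0 0;0 0 0 0 0 0;0 0 -0.3 0 0 0;0 0 -0.8 0 0 0;0 0 -1 0 0 0;0 0 -1 0 0 0;0 0 -1 0 0 0;0 0 -1 0 0 0;0 0 -0.7 0 0 0", fingers=1)

```text
t: 14.85
tcp_pos: [0.47, -0.094, 0.1611]
tool_rot: [3.129, -0.28, 0.002]
contact_force: [0.4, 0.4, -0.5]
opening: 0.0875
grasp_force: 0.0
```

```bash
python3 - <<'E'
from h import *
yaw=-.28
for X in([.45,.13,.17],): print(*[np.round(v,2) for v in delta([*X],-.178+np.pi/2)])
E
```

```text
[-2.38 -8.67 -0.36] [ 0.   -0.01 -0.  ]
```

Emit:
send_rows(deltas="-0.25 -0.6 0 0 0 0;-0.28 -1 0 0 0 0;-0.28 -1 0 0 0 0;-0.28 -1 0 0 0 0;-0.28 -1 0 0 0 0;-0.28 -1 0 0 0 0;-0.28 -1 0 0 0 0;-0.25 -1 0 0 0 0;-0.2 -0.7 0 0 0 0;0 -0.37 0 0 0 0;0 0 0 0 0 0")

```text
t: 16.23
tcp_pos: [0.4492, 0.1305, 0.159]
tool_rot: [3.129, -0.278, -0.001]
contact_force: [0.0, 0.5, 0.6]
opening: 0.0876
grasp_force: 0.0
```

```bash
cat >> h.py <<'E'
def morange(f):
    h=cv2.cvtColor(f,cv2.COLOR_BGR2HSV);return cv2.inRange(h,(5,200,150),(20,255,255))
E
python3 snap.py w6; python3 - <<'E'
from h import *
X=[.51,.101,.018]
f,p=load('w6');c=proj(p,X).astype(int);print(c,plane(p,(10,10),0)[:2])
h=cv2.cvtColor(f,40);y0=max(c[1]-130,0);x0=max(c[0]-130,0)
cr=f[y0:y0+260,x0:x0+260];m=morange(f)[y0:y0+260,x0:x0+260];d=cr.copy();d[m>0]=(255,0,255)
cv2.imwrite('pics/c2.png',np.hstack([cv2.resize(cr,(400,400)),cv2.resize(d,(400,400))]));print(x0,y0)
two('w3','w6',morange,X,.018)
E
```

```text
16.225 [0.4492 0.1305 0.159 ] [[0.984, -0.176, -0.001], [-0.176, -0.984, -0.0], [-0.001, 0.0, -1.0]] 0.0214
[346 137] [0.64784926 0.33744067]
216 7
w3 c [0.5097 0.1034] size [137.3  54.4] yaw -0.3084
w6 c [0.5095 0.1028] size [138.   54.1] yaw -0.3076
tri centre [0.5092 0.1028 0.0162] z [0.016  0.0153 0.0173 0.0165] res 0.0003
```

View pics/c2.png

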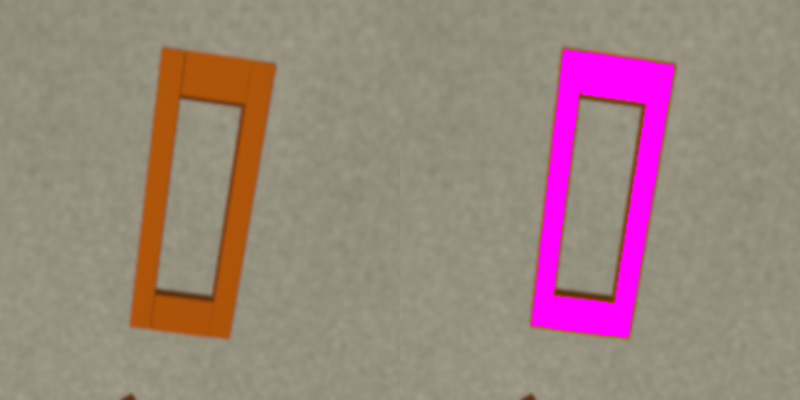

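The left crop is the real thing: the large orange frame with a 100 x 32 mm opening, corners at about (162,47), (276,64), (230,338) and (130,326). The mask fits it and measures 138 x 54 mm, so this is the spacer and not the small one.

```bash
python3 - <<'E'
from h import *
print(*[np.round(v,3) for v in delta([.5096,.1029,.006],-.308+np.pi/2)])
E
```

```text
[2.568 0.64  6.122] [0.002 0.004 0.867]
```

Emit:
send_rows(deltas="0.87 0.22 0.4 0 0 0;0.85 0.21 0.6 0 0 0;0.85 0.21 0.8 0 0 0;0 0 0.8 0 0 0.43;0 0 0.8 0 0 0.43;0 0 0.8 0 0 0;0 0 0.8 0 0 0;0 0 0.6 0 0 0;0 0 0.4 0 0 0;0 0 0.12 0 0 0;0 0 0 0 0 0")

```text
t: 17.65
tcp_pos: [0.5103, 0.1028, 0.0065]
tool_rot: [-3.104, 0.481, -0.0]
contact_force: [0.1, 0.4, 0.3]
opening: 0.0878
grasp_force: 0.0
```

Emit:
send_rows(deltas="0 0 0 0 0 0;0 0 0 0 0 0;0 0 0 0 0 0;0 0 0 0 0 0;0 0 0 0 0 0", fingers=0, squeeze=20)

```text
t: 18.27
tcp_pos: [0.5102, 0.1029, 0.0067]
tool_rot: [-3.104, 0.481, -0.0]
contact_force: [-0.2, -0.2, 3.7]
opening: 0.0559
grasp_force: 20.0
```

Emit:
send_rows(deltas="0 0 -0.4 0 0 0;0 0 -0.9 0 0 0;0 0 -1 0 0 0;0 0 -1 0 0 0;0 0 -1 0 0 0;0 0 0 0 0 0")

```text
t: 19.02
tcp_pos: [0.5116, 0.103, 0.1159]
tool_rot: [-3.103, 0.481, -0.007]
contact_force: [0.2, -0.1, -1.2]
opening: 0.0557
grasp_force: 20.0
```

```bash
python3 - <<'E'
from h import *
print(*[np.round(v,3) for v in delta([.4698,-.0939,.11],-.178+np.pi/2)])
E
```

```text
[0.788 8.012 0.225] [-0.01  -0.028 -0.864]
```

Emit:
send_rows(deltas="0.1 0.6 0 0 0 0;0.1 1 0 0 0 0;0.1 1 0 0 0 0;0.1 1 0 0 0 0;0.1 1 0 0 0 0;0.1 1 0 0 0 0;0.1 1 0 0 0 0;0.09 0.9 0 0 0 0;0 0.51 0.1 0 0 0;0 0 0.1 0 0 -0.43;0 0 0 0 0 -0.43;0 0 0 0 0 0")

```text
t: 20.52
tcp_pos: [0.4674, -0.0939, 0.1081]
tool_rot: [-3.128, 0.281, 0.003]
contact_force: [-0.3, 0.4, -0.9]
opening: 0.0561
grasp_force: 20.0
```

```bash
python3 snap.py w7; python3 - <<'E'
from h import *
print(*[np.round(v,3) for v in delta([.4698,-.0939,.11],-.178+np.pi/2)])
E
```

```text
20.525 [ 0.4674 -0.0939  0.1081] [[0.984, -0.178, -0.002], [-0.178, -0.984, 0.001], [-0.002, -0.0, -1.0]] 0.0326
[ 0.089 -0.017 -0.069] [-0.002  0.01  -0.014]
```

View pics/w7.png

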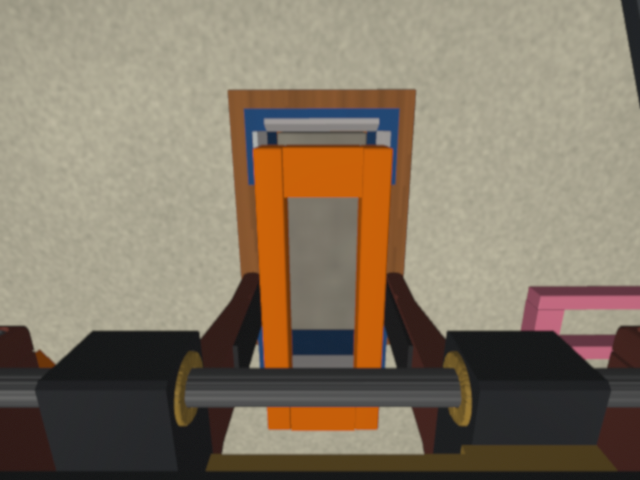

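The tile lies square in the pocket, and the spacer is held over it with its far edge at v≈148, u 254–392. The board's far edge is at v≈90, u 228–415.

```bash
cat >> h.py <<'E'
def fit(n,ztop,v0=195,v1=250,ur=((226,246),(247,266),(378,398),(398,420)),col=325,vr=((85,98),(138,156))):
    """tool-frame offsets (mm) of board and held part in the hover picture n"""
    f,p=load(n);t,R,_=tcp();b=cv2.GaussianBlur(f,(3,3),0).astype(float)
    tl=lambda u,v,z:(R.inv().apply(plane(p,(u,v),z)-t)*1000)[:2]
    def pk(d,a,c):
        i=a+int(np.argmax(d[a:c]));k=(d[i-1]-d[i+1])/(2*(d[i-1]-2*d[i]+d[i+1])+1e-9);return i+.5+k
    for v in range(v0,v1,15):
        d=np.linalg.norm(np.diff(b[v-2:v+3].mean(0),axis=0),axis=1);e=[pk(d,*q) for q in ur]
        y=[tl(u,v,z)[1] for u,z in zip(e,(.0075,ztop,ztop,.0075))]
        print(v,np.round(e,1),'y',np.round(y,1),'board c',round((y[0]+y[3])/2,2),'part c',round((y[1]+y[2])/2,2))
    d=np.linalg.norm(np.diff(b[:,col-4:col+5].mean(1),axis=0),axis=1)
    for i in range(80,160):
        if d[i]>6 and d[i]>=d[i-1] and d[i]>=d[i+1]: print('v',i+.5,int(d[i]),'x board',tl(col,i+.5,.0075)[0].round(1),'x part top',tl(col,i+.5,ztop)[0].round(1),'bottom',)
E
python3 -c "
from h import *
fit('w7',.1081-.0067+.018)"
```

```text
195 [234.7 254.8 389.4 408.8] y [-63.4 -28.4  26.9  61.2] board c -1.11 part c -0.74
210 [235.8 255.5 388.7 407.8] y [-63.4 -28.5  27.   61.2] board c -1.08 part c -0.75
225 [236.9 256.4 388.  406.8] y [-63.4 -28.4  27.   61.2] board c -1.06 part c -0.7
240 [238.  257.4 387.1 405.8] y [-63.3 -28.3  27.   61.3] board c -1.04 part c -0.68
v 88.5 41 x board 98.6 x part top 90.8 bottom
v 107.5 33 x board 86.7 x part top 84.0 bottom
v 117.5 45 x board 80.3 x part top 80.3 bottom
v 123.5 13 x board 76.4 x part top 78.1 bottom
v 130.5 29 x board 71.9 x part top 75.4 bottom
v 133.5 16 x board 69.9 x part top 74.3 bottom
v 144.5 31 x board 62.6 x part top 70.1 bottom
v 147.5 29 x board 60.5 x part top 68.9 bottom
```

Emit:
send_rows(deltas="0.089 -0.015 0.2 0 0 -0.014;0 0 0.5 0 0 0;0 0 0.4 0 0 0;0 0 0.4 0 0 0;0 0 0.4 0 0 0;0 0 0.4 0 0 0;0 0 0.25 0 0 0;0 0 0 0 0 0")

```text
t: 21.58
tcp_pos: [0.4702, -0.0939, 0.0447]
tool_rot: [-3.129, 0.277, 0.002]
contact_force: [-0.4, -0.3, -0.3]
opening: 0.0558
grasp_force: 20.0
```

Emit:
send_rows(deltas="0 0 0.14 0 0 0;0 0 0.1 0 0 0;0 0 0.05 0 0 0;0 0 0.03 0 0 0;0 0 0 0 0 0")

```text
t: 22.2
tcp_pos: [0.4705, -0.094, 0.0372]
tool_rot: [-3.129, 0.277, -0.0]
contact_force: [0.1, -0.5, -1.0]
opening: 0.0558
grasp_force: 20.0
```

Emit:
send_rows(deltas="0 0 0.03 0 0 0;0 0 0.03 0 0 0;0 0 0 0 0 0")

```text
t: 22.58
tcp_pos: [0.4706, -0.0941, 0.0366]
tool_rot: [3.129, -0.277, 0.001]
contact_force: [-3.0, 0.8, 12.3]
opening: 0.056
grasp_force: 20.0
```

Emit:
send_rows(deltas="0 0 0 0 0 0;0 0 0 0 0 0;0 0 0 0 0 0;0 0 -0.3 0 0 0;0 0 -0.8 0 0 0;0 0 -1 0 0 0;0 0 -1 0 0 0;0 0 -1 0 0 0;0 0 -0.9 0 0 0;0 0 0 0 0 0", fingers=1)

```text
t: 23.82
tcp_pos: [0.4718, -0.0945, 0.1624]
tool_rot: [3.128, -0.277, 0.006]
contact_force: [0.1, 0.6, -0.6]
opening: 0.088
grasp_force: 0.0
```

```bash
python3 snap.py w8; python3 - <<'E'
from h import *
print(*[np.round(v,3) for v in delta([.50,-.345,.16],np.pi/2)])
t,R,_=tcp();print(R.inv().apply(np.array([.5,-.345,.16])-t)/.025)
E
```

```text
23.825 [ 0.4718 -0.0945  0.1624] [[0.984, -0.176, 0.004], [-0.176, -0.984, -0.001], [0.004, 0.001, -1.0]] 0.0369
[2.908 9.672 0.056] [ 0.002 -0.012 -1.177]
[2.90786804 9.67225482 0.05623229]
```

Emit:
send_rows(deltas="0.2 0.6 0 0 0 0;0.3 1 0 0 0 0;0.3 1 0 0 0 0;0.3 1 0 0 0 0;0.3 1 0 0 0 0;0.3 1 0 0 0 0;0.3 1 0 0 0 0;0.3 1 0 0 0 0;0.3 1 0 0 0 0;0.3 0.7 0 0 0 -0.6;0 0.37 0 0 0 -0.58;0 0 0 0 0 0")

```text
t: 25.38
tcp_pos: [0.5003, -0.3462, 0.1605]
tool_rot: [3.142, -0.002, 0.0]
contact_force: [-0.1, 0.2, -0.3]
opening: 0.0875
grasp_force: 0.0
```

```bash
python3 snap.py w9; python3 - <<'E'
from h import *
X=[.568,-.343,.014]
out=[]
for n in('w1','w9'):
    f,p=load(n);c=proj(p,X).astype(int);g=cv2.cvtColor(f,6);x0=min(max(c[0]-130,0),380);y0=max(c[1]-130,0)
    print(n,c,x0,y0,g[c[1],c[0]-80:c[0]+80:5]);out.append(cv2.resize(f[y0:y0+260,x0:x0+260],(400,400)))
cv2.imwrite('pics/c3.png',np.hstack(out))
E
```

```text
25.375 [ 0.5003 -0.3462  0.1605] [[1.0, -0.001, 0.0], [-0.001, -1.0, -0.0], [0.0, 0.0, -1.0]] 0.0496
w1 [447 161] 317 31 [161 167 167 168 172 164 165 164 168  74  50  80 122 112  50  48  49  53
  87  92  58 133 164 157 153 157 161 162 160 163 161 158]
w9 [319 134] 189 4 [153 155 157 155 151 153 150 154  56  48  98 106  67  46  47  46  47  62
  96  98  79  46 111 155 151 149 142 142 146 148 151 147]
```

View pics/c3.png

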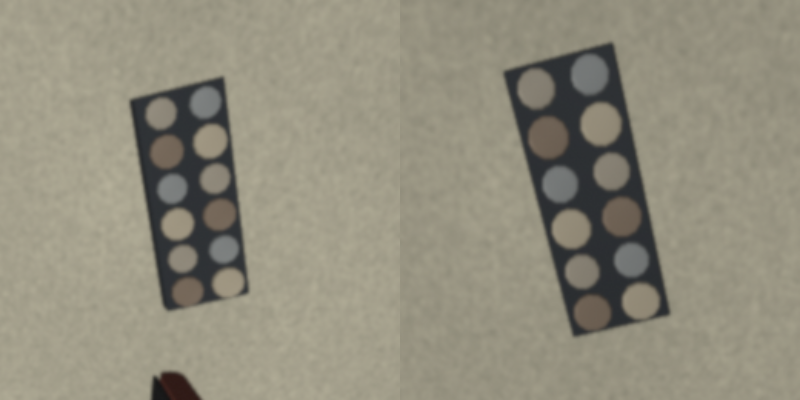

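Both crops show the dark slab with 12 pale pebbles up. In w9 its corners are at about (504,71), (612,43), (669,315) and (574,336). This is the mosaic.

```bash
cat >> h.py <<'E'
def mslab(f):
    g=cv2.GaussianBlur(cv2.cvtColor(f,cv2.COLOR_BGR2GRAY),(3,3),0)
    return cv2.inRange(g,0,100)
E
python3 - <<'E'
from h import *
two('w1','w9',mslab,[.568,-.343,.014],.014)
E
```

```text
w1 c [ 0.5683 -0.3366] size [138.7  57.4] yaw 0.2317
w9 c [ 0.5685 -0.3383] size [139.3  55.7] yaw 0.2321
tri centre [ 0.5679 -0.3379  0.0096] z [0.0111 0.0065 0.0124 0.0084] res 0.0007
```

```bash
python3 - <<'E'
from h import *
print(*[np.round(v,3) for v in delta([.5685,-.3383,.005],.232+np.pi/2)])
E
```

```text
[ 2.735 -0.289  6.217] [-3.00e-03  1.00e-03 -1.56e+00]
```

Emit:
send_rows(deltas="0.92 -0.1 0.4 0 0 0;0.92 -0.1 0.6 0 0 0;0.9 -0.09 0.8 0 0 0;0 0 0.8 0 0 -0.78;0 0 0.8 0 0 -0.78;0 0 0.8 0 0 0;0 0 0.8 0 0 0;0 0 0.6 0 0 0;0 0 0.4 0 0 0;0 0 0.18 0 0 0;0 0 0 0 0 0")

```text
t: 26.8
tcp_pos: [0.5688, -0.3377, 0.0062]
tool_rot: [-3.12, -0.367, -0.0]
contact_force: [0.2, -1.3, 0.2]
opening: 0.0877
grasp_force: 0.0
```

Emit:
send_rows(deltas="0 0 0 0 0 0;0 0 0 0 0 0;0 0 0 0 0 0;0 0 0 0 0 0;0 0 0 0 0 0", fingers=0, squeeze=30)

```text
t: 27.42
tcp_pos: [0.5689, -0.3377, 0.0064]
tool_rot: [3.12, 0.367, 0.0]
contact_force: [0.3, -0.5, 2.3]
opening: 0.0559
grasp_force: 30.0
```

Emit:
send_rows(deltas="0 0 -0.4 0 0 0;0 0 -0.9 0 0 0;0 0 -1 0 0 0;0 0 -1 0 0 0;0 0 -1 0 0 0;0 0 0 0 0 0")

```text
t: 28.18
tcp_pos: [0.57, -0.3384, 0.1159]
tool_rot: [3.117, 0.367, 0.005]
contact_force: [0.7, 0.3, -2.0]
opening: 0.0558
grasp_force: 30.0
```

```bash
python3 - <<'E'
from h import *
print(*[np.round(v,3) for v in delta([.4704,-.0941,.116],-.178+np.pi/2)])
E
```

```text
[ -1.606 -10.432  -0.04 ] [ 0.017 -0.023  2.75 ]
```

Emit:
send_rows(deltas="-0.15 -0.6 0 0 0 0;-0.15 -1 0 0 0 0;-0.15 -1 0 0 0 0;-0.16 -1 0 0 0 0;-0.16 -1 0 0 0 0;-0.17 -1 0 0 0 0;-0.17 -1 0 0 0 0;-0.17 -1 0 0 0 0;-0.16 -1 0 0 0 0;-0.17 -1 0 0 0 0;0 -0.6 0 0 0 0;0 -0.23 0 0 0 0")

```text
t: 29.68
tcp_pos: [0.469, -0.0924, 0.1138]
tool_rot: [3.12, 0.369, 0.0]
contact_force: [0.8, -0.6, -2.6]
opening: 0.0556
grasp_force: 30.0
```

Emit:
send_rows(deltas="0 0 0 0 0 0.92;0 0 0 0 0 0.92;0 0 0 0 0 0.91;0 0 0 0 0 0;0 0 0 0 0 0")

```text
t: 30.3
tcp_pos: [0.4694, -0.0936, 0.1137]
tool_rot: [3.129, -0.276, 0.001]
contact_force: [0.4, -0.8, -2.6]
opening: 0.0557
grasp_force: 30.0
```

```bash
python3 snap.py w10; python3 - <<'E'
from h import *
print(*[np.round(v,3) for v in delta([.4704,-.0941,.116],-.178+np.pi/2)])
t,_,_=tcp();fit('w10',t[2]-.0064+.014)
E
```

```text
30.3 [ 0.4694 -0.0936  0.1137] [[0.985, -0.175, 0.0], [-0.175, -0.985, -0.0], [0.0, 0.0, -1.0]] 0.008
[ 0.047  0.015 -0.092] [ 0.    -0.002  0.013]
195 [237.6 256.7 388.3 408.1] y [-62.6 -28.3  27.1  62. ] board c -0.31 part c -0.58
210 [238.6 257.5 387.5 407.1] y [-62.7 -28.3  27.1  62. ] board c -0.32 part c -0.59
225 [239.7 258.3 386.7 406. ] y [-62.7 -28.3  27.1  62. ] board c -0.35 part c -0.59
240 [240.6 258.9 386.  404.9] y [-62.7 -28.4  27.2  61.9] board c -0.41 part c -0.62
v 93.5 43 x board 96.1 x part top 89.5 bottom
v 112.5 34 x board 83.9 x part top 82.4 bottom
v 121.5 47 x board 77.9 x part top 79.0 bottom
v 126.5 14 x board 74.6 x part top 77.1 bottom
v 134.5 45 x board 69.2 x part top 74.0 bottom
v 145.5 57 x board 61.8 x part top 69.7 bottom
```

View pics/w10.png

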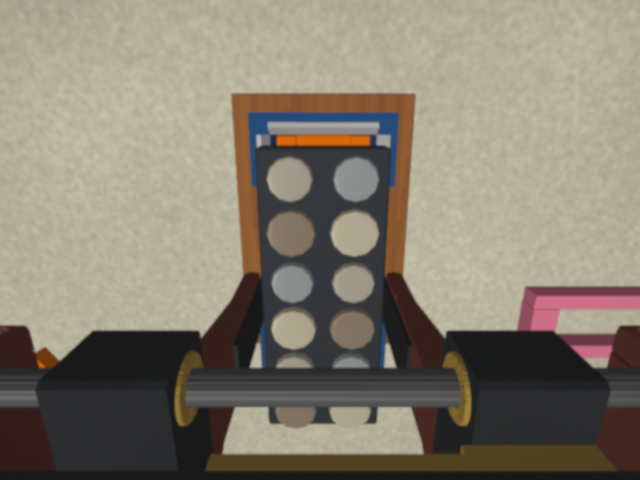

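The mosaic hangs over the spacer (orange visible at (325,140)), centred between the walls: its edges are at u 257–388 against the board's 238–408. I'll make small corrections and lower it.

Emit:
send_rows(deltas="0.02 0.012 0.2 0 0 0.013;0 0 0.4 0 0 0;0 0 0.4 0 0 0;0 0 0.4 0 0 0;0 0 0.4 0 0 0;0 0 0.25 0 0 0;0 0 0 0 0 0")

```text
t: 31.22
tcp_pos: [0.4691, -0.0936, 0.0619]
tool_rot: [-3.128, 0.282, 0.002]
contact_force: [-0.1, 0.1, -2.6]
opening: 0.056
grasp_force: 30.0
```

Emit:
send_rows(deltas="0 0 0.12 0 0 0;0 0 0.06 0 0 0;0 0 0 0 0 0")

```text
t: 31.6
tcp_pos: [0.4695, -0.0937, 0.058]
tool_rot: [-3.129, 0.282, -0.0]
contact_force: [-0.1, -0.3, -2.1]
opening: 0.0557
grasp_force: 30.0
```

Emit:
send_rows(deltas="0 0 0.08 0 0 0;0 0 0.04 0 0 0;0 0 0.03 0 0 0;0 0 0 0 0 0")

```text
t: 32.1
tcp_pos: [0.4695, -0.0937, 0.0544]
tool_rot: [-3.129, 0.282, -0.0]
contact_force: [-0.5, 0.5, 2.3]
opening: 0.0557
grasp_force: 30.0
```

Emit:
send_rows(deltas="0 0 0.02 0 0 0;0 0 0 0 0 0")

```text
t: 32.35
tcp_pos: [0.4694, -0.0937, 0.0544]
tool_rot: [3.129, -0.282, 0.0]
contact_force: [-3.1, 0.4, 10.0]
opening: 0.0555
grasp_force: 30.0
```

Emit:
send_rows(deltas="0 0 0 0 0 0;0 0 0 0 0 0;0 0 0 0 0 0;0 0 -0.3 0 0 0;0 0 -0.8 0 0 0;0 0 -1 0 0 0;0 0 -1 0 0 0;0 0 -1 0 0 0;-1 0 -0.5 0 0 0;-1 0 0 0 0 0;0 0 0 0 0 0;0 0 0 0 0 0", fingers=1)

```text
t: 33.85
tcp_pos: [0.4214, -0.0851, 0.1691]
tool_rot: [3.129, -0.283, 0.002]
contact_force: [-0.4, 0.2, 0.0]
opening: 0.0876
grasp_force: 0.0
```

```bash
python3 snap.py w11; python3 - <<'E'
from h import *
cv2.imwrite('pics/s9.png',grab_frame('side')[:,:,::-1])
a=cv2.imread('pics/w11.png')[40:340,180:480];b=cv2.imread('pics/s9.png')[170:290,180:460]
cv2.imwrite('pics/e.png',np.hstack([cv2.resize(a,(400,400)),cv2.copyMakeBorder(cv2.resize(b,(400,171)),0,229,0,0,0)]))
f,p=load('w11')
r=rect(p,blob(mslab(f[:]),p,[.4692,-.0933,.062]),.062);print(r[0],r[1],r[2])
E
```

```text
33.85 [ 0.4214 -0.0851  0.1691] [[0.984, -0.179, 0.002], [-0.179, -0.984, -0.0], [0.002, 0.0, -1.0]] 0.0128
[ 0.47106735 -0.09346448] (np.float32(166.96864), np.float32(102.49849)) -0.17938602
```

View pics/e.png

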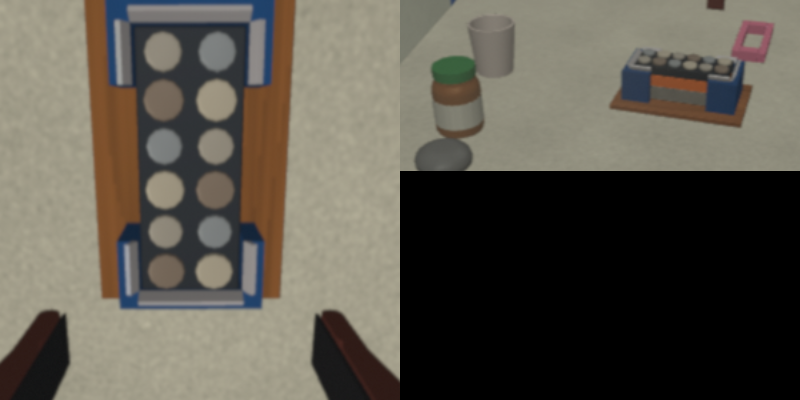

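The mosaic sits level and square inside both U ends (left crop, x 135–247, y 22–290). The side view shows grey, orange and dark layers stacked flat at (680,85), with the cup, jar and stone where they were. I'm handing it in.

```bash
python3 -c "
from rig import job
print(job.hand_in())"
```

```text
the job is handed in; nothing more can be done
None
```

The tile, the spacer and the mosaic (pebbles up) are stacked level and square in the jig's pocket, each lowered into place in that order; I did not touch the stone, cup or jar, and the job was handed in at about 34 s.

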